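Turn a tray of sawn blanks over with an empty tray

TASK

The three sawn blanks in the blue tray show their green faces and the bare faces are to be deburred next: cap the blue tray with the empty orange one, square and mouth to mouth, and turn the two over together, keeping them closed and not letting them topple, so that they lie on the rubber mat with the orange tray underneath. Then lift the blue tray off and set it flat on the yellow plate, leaving the orange tray on the mat with all three blanks lying flat in it, bare side up. Leave everything else on the bench alone.

Things in the scene. Friction and masses are not known exactly. Their poses are not given: they have to be found in the camera images.
- blue_tray: The full tray: blue milled plastic block, 84 (its x) x 60 (its y) x 30 mm, 140 g, with one pocket 70 x 48 x 9 mm deep in one face (the mouth); end walls 7 mm, side walls 6 mm; long sides plain and upright. Lies mouth up on the rubber mat with the three blanks loose in it. Origin: centre of its underside; z points to the mouth (up at first), x along its length.
- blue_mouth (a point): Centre of the blue tray's mouth face (rim plane), 30 mm along its z from its origin; same axes.
- orange_tray: Empty tray: orange, same shape and size as the blue one; rim to rim they make a pair 60 mm thick with flush sides and a space 18 mm deep, too shallow for a blank to turn over in. Starts mouth DOWN on the bench beside the mat. Origin: centre of its mouth (rim plane); z points from the mouth to its closed back, 30 mm away (up at first, down once turned over). x along its length, y across.
- mat: Black rubber mat, 220 (x) x 200 (y) x 3 mm, fixed. Origin: centre of its underside, on the bench.
- plate: Yellow return plate, 150 (x) x 130 (y) x 4 mm, fixed to the bench on the side of the mat opposite the empty tray. Origin: centre of its underside.
- blank0: Sawn aluminium flat-bar blank, 18 (its x) x 40 (its y) x 14 mm thick, about 27 g, with two small holes, one face painted green, the other bare. Lies loose in the blue tray, green face up, standing 5 mm above the rim. Origin: centre of the bare face; z points to the green face.
- blank1: Sawn aluminium flat-bar blank, 18 (its x) x 40 (its y) x 14 mm thick, about 27 g, with two small holes, one face painted green, the other bare. Lies loose in the blue tray, green face up, standing 5 mm above the rim. Origin: centre of the bare face; z points to the green face.
- blank2: Sawn aluminium flat-bar blank, 18 (its x) x 40 (its y) x 14 mm thick, about 27 g, with two small holes, one face painted green, the other bare. Lies loose in the blue tray, green face up, standing 5 mm above the rim. Origin: centre of the bare face; z points to the green face.
- wrench: Bystander, loose, to be left alone. Open wrench 160 mm, lying near the robot.
- screwdriver: Bystander, loose, to be left alone. Screwdriver lying at the far right.
- tape: Bystander, loose, to be left alone. Grey roll of 80 mm diameter, 24 mm high, beyond the mat. Origin: centre of its underside.
- paint_can: Bystander, loose, to be left alone. Green can, 56 mm diameter, 120 mm tall, beyond the mat. Origin: centre of its underside.
- oil_bottle: Bystander, loose, to be left alone. White bottle with red cap, 60 mm diameter, 170 mm tall, far left. Origin: centre of its underside.
- square_offcut: Bystander, loose, to be left alone. Aluminium square bar offcut 110 x 30 x 30 mm, near the robot, right. Origin: centre of its underside.
- round_offcut: Bystander, loose, to be left alone. Steel cylinder standing on end, 44 mm diameter, 35 mm tall, beyond the mat on the right. Origin: centre of its underside.
Not all that is in view belongs to the job. What is meant by the orange_tray is not turquoise, and is the smaller of those in its own colour.

How it is judged:
On the way, in this order (a step that is already met when the one before it is completed fails the run):
1. the orange tray sits square on the blue one, mouth to mouth, on the mat (distance between blue_mouth and orange_tray below 0.008 m and angle between each of blue_tray, orange_tray's own z axis and vertical below 0.1 rad and height (world z) of blue_tray below 0.01 m), for 0.2 s.
2. the closed pair lies turned over on the mat, orange tray underneath (distance between blue_mouth and orange_tray below 0.008 m and angle between each of blue_tray, orange_tray's own z axis and vertical above 3.04 rad and height (world z) of orange_tray below 0.04 m and x of orange_tray in the frame of mat between -0.09 and 0.09 m and y of orange_tray in the frame of mat between -0.08 and 0.08 m), for 0.2 s.
At the end, for the whole second after the job is handed in: Orange tray mouth up (within 8 deg) on the mat, centre within 90/80 mm (x/y) of the mat's; all three blanks in its pocket, bare side up (11 deg); blue tray flat, either way up (5 deg), on the plate, centre within 60/50 mm (x/y) of the plate's; trays and blanks at rest (x of orange_tray in the frame of mat between -0.09 and 0.09 m and y of orange_tray in the frame of mat between -0.08 and 0.08 m and height (world z) of each of orange_tray, blue_tray below 0.04 m and angle between orange_tray's own z axis and vertical above 3 rad and angle between each of blank0, blank1, blank2's own z axis and vertical above 2.95 rad and x of blank0 in the frame of orange_tray between -0.03 and 0.03 m and y of blank0 in the frame of orange_tray between -0.01 and 0.01 m and z of blank0 in the frame of orange_tray between -0.011 and 0.001 m and x of blank1 in the frame of orange_tray between -0.03 and 0.03 m and y of blank1 in the frame of orange_tray between -0.01 and 0.01 m and z of blank1 in the frame of orange_tray between -0.011 and 0.001 m and x of blank2 in the frame of orange_tray between -0.03 and 0.03 m and y of blank2 in the frame of orange_tray between -0.01 and 0.01 m and z of blank2 in the frame of orange_tray between -0.011 and 0.001 m and x of blue_tray in the frame of plate between -0.06 and 0.06 m and y of blue_tray in the frame of plate between -0.05 and 0.05 m and (angle between blue_tray's own z axis and vertical below 0.1 rad or angle between blue_tray's own z axis and vertical above 3.04 rad) and linear speed of each of blue_tray, orange_tray, blank0, blank1, blank2 below 0.02 m/s); the robot touches nothing.
It fails at once if the trays come apart (mouths more than 20 mm from each other) while the blue tray is tilted between 35 and 145 degrees (distance between blue_mouth and orange_tray above 0.02 m and angle between blue_tray's own z axis and vertical between 0.6 and 2.53 rad).
It fails at once if a tray is let topple or fall over (turns faster than 7 rad/s) (angular speed of any of blue_tray, orange_tray above 7 rad/s).
It fails at once if a bystander is moved more than 30 mm (distance of any of wrench, screwdriver, tape, paint_can, oil_bottle, square_offcut, round_offcut from where it was at the start of the episode above 0.03 m).
It also fails if it takes over 72 s, if anything falls off the work surface, if the arm or the gripper's body presses on something with over 40 N, if the wrist force passes 120 N, or if a joint passes its speed limit or range.

ROBOT

A 6-joint arm with a two-finger parallel gripper is mounted at the origin on the work surface. World frame = base frame: x ahead of the robot, y to its left, z up, the work surface at z = 0. Lengths are in m, angles in rad, forces in N, time in s.
With the tool pointing down it reaches from about 0.3 to 0.85 m from the base axis. Payload 4.2 kg.
Tool frame: the origin (TCP) lies between the finger pads; the fingertips stand 19 mm ahead of it and the grasp point (between the pads) is the TCP; z points along the fingers, x is the direction in which the jaws open and shut, and the axes are right-handed (so a half turn about z gives the same grasp; the last joint's range is limited). The gripper opens to 91 mm and grips with 3 to 60 N. Pads are 32 mm wide; open, the fingers measure 118 mm over their backs; the gripper's body (76 mm by 178 mm) begins 60 mm behind the grasp point.
Start: joints at [-1.231, 0.32, 1.565, -0, 1.257, -0.02], TCP at [0.202, -0.538, 0.233] pointing down, gripper open.
Joint ranges: [-3.11, 3.11], [-0.84, 2.01], [0.21, 2.61], [-1.34, 4.49], [0.05, 2.63], [-2.56, 2.56]. Speed limits (rad/s): [2.57, 2.57, 3.14, 3.14, 3.14, 3.14].

INTERFACE

Orientations are given as a rotation vector (axis times angle).
In Python, from workcell import observe, eyes, hand_in, nets gives the robot as it stands. The module is installed in compiled form; this text tells all that it offers.
- The arm moves only by the tool carry_out, never from a script. Its argument "rows" is a list of rows, each a list of 3 entries, a list of its own where there are three numbers: the shift along the tool's x, y, z in mm, then the turn, a rotation vector about the tool's x, y, z in degrees, then the closure, from 0 (fully open) to 1 (shut). A call has 1 to 20 rows; each row is the pose to reach, as a shift and turn from the pose commanded when the call began, along the tool's axes at that moment; what a row does not reach only later rows make up. A row lasts 1/8 s, in which the tool goes at most 62.5 mm and 10.7 degrees, less where a joint would pass 70% of its speed; a pose out of reach is approached as far as the arm can. A call with a gripper value outside its range is refused whole. The fingers move at their own pace and stop on an object; "squeeze" is the grip in N (left out, the last holds). Time passes only in rows, so rows that repeat a pose let the fingers close. It gives the time, the measured TCP pose, the force and the opening at its end, in the units of the state.
- observe(): the state, without advancing time (a new reading comes with each control period).
- eyes.camera(name): name is "scene" or "side" or "wrist"; returns (picture, depth): 400x640x3 uint8, red, green, blue; 400x640 float32, m along the optical axis (not along the pixel's ray), 0 where there is no reading.
- eyes.camera_model(name): a dict with "mtx" (3x3 intrinsics, pixels), "k1" (the pictures are not rectified: a ray, as slopes to the right and down, at radius r is drawn at 1 + k1 r^2 times it, then the intrinsics apply), "origin" and "attitude" of the camera in the world. Camera axes: x right, y down, z forward; pixel columns grow to the right and rows downward; lengths in m; the calibration is good to about 2 mm. A picture is of the moment at which its call begins: read the wrist's pose just before it. camera_model takes no time and is no camera call; for the wrist camera it gives the pose at the moment of the call.
- hand_in(): hands the job in, once; it reports no verdict.
Trained networks look in the newest picture that a camera, given by its name, has taken for a name from the list of things; names that differ only in an ending like _2 or _b are one class to them, and where a whole thing is asked for, a point or a joint stands for the part that bears it (a point fixed in the world has none). Each returns a list of dicts, best first, with "conf" (0 to 1); they miss things now and then, are a little off and sometimes report something else, mostly with a low value. They report only what shows in the picture. A call takes as long as a camera call. They do not tell look-alikes from the thing itself.
- nets.search_frame(camera, query): "bbox" ([centre column, centre row, width, height] in pixels, round what is visible of it).
- nets.outline_of(camera, query): "pixels" (400x640 bool, what is visible of it) and "bbox" ([centre column, centre row, width, height] in pixels, round what is visible of it).
The state is a dict: "time": time; "joint_positions": joint angles; "dq": joint speeds; "joint_torque": joint torques, N m; "ee_pos": TCP position; "eef_rot": TCP orientation; "contact_force": force on the tool from outside, world axes, zero at the start; "moment": the same for the moment, N m; "width": finger opening in m.
Only numpy, scipy, OpenCV 4.12 (cv2) and the standard library are available. Lean on these libraries where they do the work, as an engineer would, in place of code of your own. Each camera call takes 0.05 s, during which the arm holds its last target.

## Working session

There is one attempt and no reset: what is moved stays moved. The work goes in short steps, Python scripts to look and compute and a tool call to move; the robot and the scene stay as the last step left them, time stands still between calls to the robot, and variables do not carry over. Pictures are saved under pics/ and viewed, and the job is handed in when it is done.

Besides the shell and the picture viewer there is one more tool, called after "Request:" by a JSON object that holds its "method" and its "body", one argument or row to a line. carry_out: Moves the arm, as the interface text tells. Its arguments: {"type":"object","properties":{"rows":{"type":"array","items":{"type":"array"}},"squeeze":{"type":"number"}},"required":["rows"]}

```bash
mkdir -p pics; cat > h.py <<'E'
import numpy as np, cv2
from scipy.spatial.transform import Rotation as R
from workcell import observe, eyes, hand_in, nets
def att(m):
    a=np.array(m['attitude'],float)
    return a if a.shape==(3,3) else R.from_rotvec(a).as_matrix()
def world(m,uv,d):
    uv=np.atleast_2d(uv).astype(float); K=np.array(m['mtx']); 
    p=np.c_[(uv[:,0]-K[0,2])/K[0,0],(uv[:,1]-K[1,2])/K[1,1]]
    q=p.copy()
    for _ in range(20): q=p/(1+m['k1']*(q**2).sum(1,keepdims=True))
    P=np.c_[q,np.ones(len(q))]*np.reshape(d,(-1,1))
    return P@att(m).T+np.array(m['origin'])
def cloud(name,depth,m):
    v,u=np.mgrid[0:400,0:640]
    return world(m,np.c_[u.ravel(),v.ravel()],depth.ravel()).reshape(400,640,3)
def save(n,im): cv2.imwrite('pics/'+n,im[...,::-1])
E
python3 - <<'E'
from h import *
s=observe(); print(s)
for c in ['scene','side','wrist']:
    m=eyes.camera_model(c); print(c,m)
    p,d=eyes.camera(c); save(c+'0.png',p); np.savez(c+'0.npz',p=p,d=d)
    for q in ['blue_tray','orange_tray','plate','mat']:
        print(q,[(np.round(r['bbox']),round(r['conf'],2)) for r in nets.search_frame(c,q)])
E
```

```text
{'time': 0.0, 'joint_positions': array([-1.23096926e+00,  3.20316188e-01,  1.56566468e+00, -3.58440790e-05,
        1.25739826e+00, -2.00320199e-02]), 'dq': array([ 0.00035923, -0.00024407,  0.00173168,  0.00173252, -0.00087674,
       -0.00057724]), 'joint_torque': array([ 1.32293935e-04, -4.12456083e+01, -2.31970793e+01,  7.28810183e-02,
        4.58734052e-02, -1.25587253e-04]), 'ee_pos': array([ 0.20229978, -0.53773953,  0.23211188]), 'eef_rot': array([-2.58230081e+00,  1.78743508e+00,  2.30549315e-03]), 'contact_force': array([ 0.53663459, -0.16170644,  0.52631846]), 'moment': array([ 0.00909704, -0.00701617,  0.04608572]), 'width': 0.0907025505086175}
scene {'mtx': array([[375.09553608,   0.        , 318.10219907],
       [  0.        , 375.09553608, 200.39802084],
       [  0.        ,   0.        ,   1.        ]]), 'k1': -0.06424626573300192, 'origin': array([ 0.98661822, -0.256605  ,  0.6940273 ]), 'attitude': array([-2.22370088, -1.15641572,  0.4193359 ])}
blue_tray [(array([288., 208.,  44.,  40.]), 0.61)]
orange_tray [(array([378., 165.,  35.,  33.]), 0.72), (array([343.,
[... 457 characters left out ...]
attitude': array([-0.57618031,  2.58496395, -1.32830612])}
blue_tray [(array([347., 202.,  38.,  34.]), 0.61)]
orange_tray [(array([405., 354.,  75.,  89.]), 0.96), (array([278., 333.,  54.,  63.]), 0.86), (array([292., 270.,  32.,  46.]), 0.59)]
plate [(array([362., 158.,  63.,  29.]), 0.65)]
mat [(array([338., 207., 117.,  68.]), 0.68)]
wrist {'mtx': array([[295.07419381,   0.        , 317.31061592],
       [  0.        , 295.07419381, 195.4448673 ],
       [  0.        ,   0.        ,   1.        ]]), 'k1': -0.033087870058352994, 'origin': array([ 0.27167806, -0.5123983 ,  0.38480494]), 'attitude': array([ 2.39756956, -1.65908231, -0.22241453])}
blue_tray []
orange_tray []
plate []
mat []
```

View pics/scene0.png

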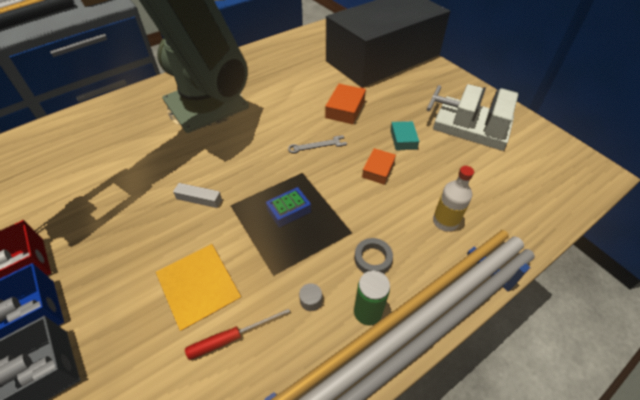

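View pics/side0.png

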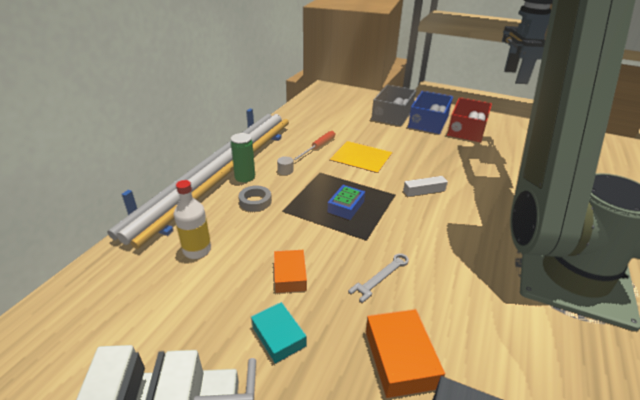

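View pics/wrist0.png

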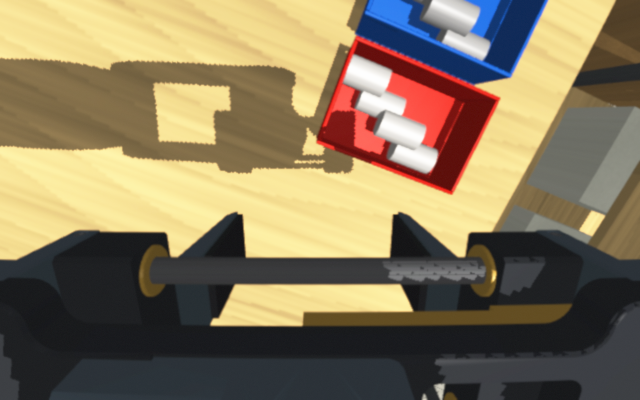

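Orange candidates in the scene picture are the large orange block (345,104), the small orange block (379,165) and the turquoise one (404,136). In the side picture they are at (405,354), (290,271) and (278,333). The small orange one at (379,165) / (290,271) fits the description: it is not turquoise and it is the smaller of the orange pair. Next I'll confirm it in a crop and measure.

```bash
cat > meas.py <<'E'
from h import *
def rep(c,p,d,m,mask,name,zmin=None):
    X=cloud(c,d,m); ok=mask&(d>0); P=X[ok]
    print(c,name,len(P),'z pct',np.round(np.percentile(P[:,2],[2,25,50,75,90,98]),4))
    zt=np.percentile(P[:,2],90)
    T=P[P[:,2]>zt-0.006]
    r=cv2.minAreaRect((T[:,:2]*1000).astype(np.float32))
    print('   top rect c',np.round(r[0],1),'size',np.round(r[1],1),'ang',round(r[2],1),'mean',np.round(T.mean(0)*1000,1))
E
python3 - <<'E'
from meas import *
for c in ['scene','side']:
    z=np.load(c+'0.npz'); p,d=z['p'],z['d']; m=eyes.camera_model(c)
    hsv=cv2.cvtColor(p,cv2.COLOR_RGB2HSV); H,S,V=hsv[...,0],hsv[...,1].astype(int),hsv[...,2].astype(int)
    cols={'orange':(H<=11)&(S>170)&(V>90),'turq':(H>80)&(H<97)&(S>100),'blue':(H>100)&(H<130)&(S>120)&(V>60),'green':(H>45)&(H<75)&(S>120),'yellow':(H>18)&(H<30)&(S>200)&(V>200),'black':(V<60)}
    for k,mk in cols.items():
        n,l,st,ce=cv2.connectedComponentsWithStats(mk.astype(np.uint8))
        for i in range(1,n):
            if st[i,4]>(150 if k!='green' else 15) and 120<ce[i][0]<440 and ce[i][1]>80:
                print(k,np.round(ce[i]),st[i,2:4]); rep(c,p,d,m,l==i,k)
a=np.load('scene0.npz')['p'][70:250,240:440]; b=np.load('side0.npz')['p'][170:400,230:460]
save('crop0.png',np.hstack([cv2.resize(a,(400,360)),cv2.resize(b,(360,360))]))
E
```

```text
orange [345. 103.] [39 39]
scene orange 1014 z pct [0.0068 0.0343 0.0412 0.0426 0.0435 0.0445]
   top rect c [279.2 330.6] size [ 84.5 121.3] ang 36.0 mean [281.5 327.9  41.9]
orange [379. 165.] [31 34]
scene orange 693 z pct [0.0068 0.0266 0.0284 0.0293 0.03   0.0309]
   top rect c [526.4 246.2] size [57.1 86.8] ang 30.5 mean [528.4 243.6  28.6]
orange [212. 343.] [56 32]
scene orange 712 z pct [0.0128 0.0194 0.022  0.0236 0.0246 0.0258]
   top rect c [ 692.3 -289.1] size [97.7 21.5] ang 79.4 mean [ 692.9 -290.2   22.6]
turq [404. 132.] [26 21]
scene turq 443 z pct [0.0256 0.0281 0.0289 0.0299 0.0308 0.0316]
   top rect c [477.4 376.9] size [58.4 82.5] ang 57.5 mean [479.4 375.6  29. ]
blue [292. 203.] [42 32]
scene blue 255 z pct [0.002  0.0302 0.0311 0.0319 0.0327 0.0339]
   top rect c [507.7  -9.9] size [84.3 61.7] ang 85.8 mean [514.5  -5.8  31.2]
green [296. 198.] [14 13]
scene green 93 z pct [0.0344 0.0356 0.0362 0.0371 0.0379 0.0388]
   top rect c [509.1  10.3] size [16.5 38.8] ang 89.5 mean [509.8  10.5  36.4]
green [288. 201.] [12 13]
scene green 88 z pct [0.0342 0.0356 0.0
[... 1142 characters left out ...]
583.1   71.7]
blue [346. 199.] [37 26]
side blue 204 z pct [0.0236 0.0312 0.0321 0.0329 0.0338 0.0345]
   top rect c [506.4 -11.7] size [87.4 61.4] ang 87.2 mean [502.5  -3.8  32.1]
green [346. 195.] [24 17]
side green 162 z pct [0.0356 0.0369 0.0376 0.0383 0.0389 0.0394]
   top rect c [506.7 -10.8] size [57.9 38. ] ang 85.9 mean [506.1 -10.2  37.6]
yellow [362. 156.] [58 30]
side yellow 995 z pct [0.0013 0.0027 0.0034 0.0042 0.0049 0.0056]
   top rect c [ 555.8 -262.7] size [125.6 143. ] ang 88.3 mean [ 553.2 -259.9    3.5]
black [134. 382.] [20 44]
side black 380 z pct [0.064  0.073  0.0815 0.0899 0.0939 0.0975]
   top rect c [582.6 574.6] size [ 2.4 62.2] ang 28.7 mean [580.8 577.9  92.6]
```

View pics/crop0.png

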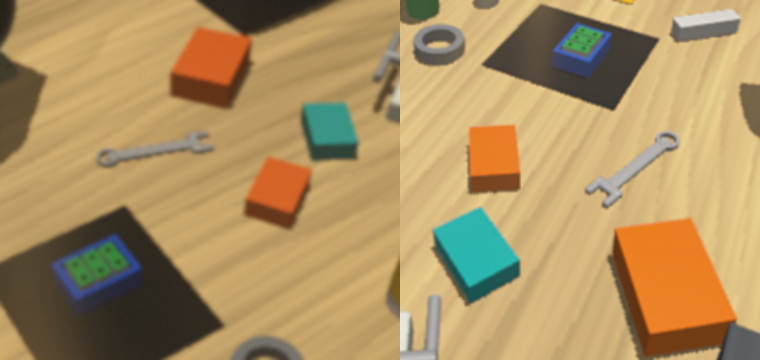

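The crop confirms it: the small orange block at (379,165) measures about 57x87x30 mm, and the large one about 85x121x42 mm. Next I'll plan the wrist views.

```bash
cat >> h.py <<'E'
def Rt(yaw,phi=0.0):
    """tool attitude: yaw = heading of 'forward' dir; phi = tilt from straight down toward forward (deg). tool x = left of forward or so"""
    y,ph=np.radians([yaw,phi]); f=np.array([np.cos(y),np.sin(y),0]); 
    z=np.sin(ph)*f+np.array([0,0,-np.cos(ph)]); x=np.array([-f[1],f[0],0]); return np.c_[x,np.cross(z,x),z]
def rel(pos_mm,Rw,s=None,flip=False):
    s=s or observe(); R0=R.from_rotvec(s['eef_rot']).as_matrix()
    if flip: Rw=Rw@np.diag([-1,-1,1])
    d=R0.T@(np.array(pos_mm)-np.array(s['ee_pos'])*1000); t=R.from_matrix(R0.T@Rw).as_rotvec(degrees=True)
    return np.round(d,1).tolist(),np.round(t,2).tolist()
E
python3 - <<'E'
from h import *
s=observe(); R0=R.from_rotvec(s['eef_rot']).as_matrix(); print(np.round(R0,3)); m=eyes.camera_model('wrist')
print('cam in tool',np.round(R0.T@(np.array(m['origin'])-s['ee_pos']),4)); print(np.round(R0.T@att(m),3))
for f in (0,1):
  print(rel([440,100,330],Rt(0),flip=f), rel([440,100,330],Rt(12),flip=f))
z=np.load('scene0.npz'); p,d=z['p'],z['d'];X=cloud('scene',d,eyes.camera_model('scene'))
for n,uv in dict(bottle=(452,205),tape=(373,243),can=(373,283),round=(311,290),sq=(198,195),wr=(318,145)).items(): print(n,np.round(X[uv[1],uv[0]],3))
E
```

```text
[[ 0.352 -0.936  0.   ]
 [-0.936 -0.352 -0.   ]
 [ 0.    -0.    -1.   ]]
cam in tool [ 0.0002 -0.0739 -0.1519]
[[ 1.     0.    -0.001]
 [-0.     0.965  0.262]
 [ 0.001 -0.262  0.965]]
([-513.7, -447.0, -97.1], [0.01, -0.0, -159.39]) ([-513.7, -447.0, -97.1], [0.01, -0.0, -171.39])
([-513.7, -447.0, -97.1], [-0.0, -0.01, 20.61]) ([-513.7, -447.0, -97.1], [-0.0, -0.01, 8.61])
bottle [0.751 0.24  0.091]
tape [0.698 0.082 0.022]
can [ 0.8   -0.018  0.117]
round [ 0.716 -0.089  0.032]
sq [ 0.365 -0.17   0.029]
wr [0.366 0.171 0.005]
```

```bash
python3 - <<'E'
from h import *
print(rel([500,110,300],Rt(0),flip=True))
E
```

```text
([-501.9, -506.7, -67.1], [-0.0, -0.01, 20.61])
```

Request:
{"method": "carry_out", "body": {
  "rows": [
    [[-60,-60,-30],[0,0,4],0],
    [[-120,-120,-67],[0,0,8],0],
    [[-180,-180,-67],[0,0,12],0],
    [[-240,-240,-67],[0,0,16],0],
    [[-300,-300,-67],[0,0,20.6],0],
    [[-360,-360,-67],[0,0,20.6],0],
    [[-420,-420,-67],[0,0,20.6],0],
    [[-460,-460,-67],[0,0,20.6],0],
    [[-502,-507,-67],[0,0,20.6],0],
    [[-502,-507,-67],[0,0,20.6],0],
    [[-502,-507,-67],[0,0,20.6],0],
    [[-502,-507,-67],[0,0,20.6],0],
    [[-502,-507,-67],[0,0,20.6],0],
    [[-502,-507,-67],[0,0,20.6],0],
    [[-502,-507,-67],[0,0,20.6],0],
    [[-502,-507,-67],[0,0,20.6],0]
  ]
}}

```text
time: 2.75
ee_pos: [0.5, 0.1093, 0.3002]
eef_rot: [-2.22, 2.223, -0.001]
contact_force: [-0.7, -0.3, 0.5]
width: 0.0911
```

```bash
cat > look.py <<'E'
import sys
from meas import *
def colors(p):
    hsv=cv2.cvtColor(p,cv2.COLOR_RGB2HSV); H,S,V=hsv[...,0],hsv[...,1].astype(int),hsv[...,2].astype(int)
    return {'orange':(H<=10)&(S>170)&(V>90),'blue':(H>100)&(H<130)&(S>120)&(V>60),'green':(H>45)&(H<75)&(S>120),'yellow':(H>18)&(H<30)&(S>200)&(V>200)}
def look(tag,camname='wrist',box=None,black=False,minA=300):
    m=eyes.camera_model(camname); s=observe(); p,d=eyes.camera(camname); save(tag+'.png',p); np.savez(tag+'.npz',p=p,d=d)
    print('q',np.round(s['joint_positions'],3),'ee',np.round(s['ee_pos']*1000,1))
    c=colors(p)
    if black: c['black']=(p.max(2)<60)
    for k,mk in c.items():
        n,l,st,ce=cv2.connectedComponentsWithStats(mk.astype(np.uint8))
        for i in range(1,n):
            if st[i,4]>minA:
                print(k,np.round(ce[i]),st[i,2:4],end=' '); rep(camname,p,d,m,l==i,k)
    return p,d,m
E
python3 - <<'E'
from look import *
look('w1',black=True)
for q in ['blue_tray','orange_tray','plate','mat','blank0']:
    print(q,[(np.round(r['bbox']),round(r['conf'],2)) for r in nets.search_frame('wrist',q)])
E
```

```text
q [ 0.193  0.182  1.583 -0.     1.376  1.765] ee [500.  109.3 300.2]
orange [604.  31.] [74 32] wrist orange 1394 z pct [0.0121 0.0199 0.023  0.0245 0.0254 0.0264]
   top rect c [ 691.  -287.2] size [99.  22.2] ang 79.5 mean [ 690.3 -285.    23.5]
blue [399. 162.] [67 48] wrist blue 1440 z pct [0.0022 0.0239 0.0321 0.0331 0.0338 0.0345]
   top rect c [507.6 -11.7] size [83.7 60.5] ang 86.8 mean [508.2 -11.2  32.8]
green [388. 162.] [15 27] wrist green 335 z pct [0.0355 0.0374 0.038  0.0386 0.0392 0.0399]
   top rect c [510.1   9.5] size [18.2 37.3] ang 89.1 mean [510.4   9.7  38. ]
green [403. 163.] [17 28] wrist green 338 z pct [0.0295 0.0373 0.038  0.0385 0.039  0.0395]
   top rect c [509.1 -11.9] size [17.5 38.8] ang 86.8 mean [508.9 -11.4  37.9]
green [417. 164.] [16 28] wrist green 331 z pct [0.0275 0.0373 0.0379 0.0384 0.0389 0.0398]
   top rect c [507.1 -32.4] size [18.9 38.3] ang 84.8 mean [507.2 -32.5  37.9]
yellow [563. 125.] [101 103] wrist yellow 7997 z pct [0.002  0.0032 0.0038 0.0044 0.0049 0.0056]
   top rect c [ 558.7 -264.8] size [131.2 148.4] ang 88.1 mean [ 561.7 -263.2    3.8]
black [302. 288.] [640 331] wrist black 86585 z pct [0.002  0.3618 0.3886 0.4016 0.4061 0.4106]
   top rect c [526.6 112.4] size [ 27.9 143.1] ang 1.6 mean [525.2 125.1 404.7]
black [542. 390.] [82 21] wrist black 1509 z pct [0.3827 0.3836 0.3935 0.3986 0.4013 0.4026]
   top rect c [515.1  55.8] size [23.   9.6] ang 53.8 mean [511.7  50.5 399.2]
blue_tray [(array([403., 164.,  70.,  46.]), 0.76)]
orange_tray [(array([222., 152.,  70.,  65.]), 0.87), (array([408., 144., 148., 145.]), 0.45), (array([230., 298.,   3.,  19.]), 0.42)]
plate [(array([564., 128., 104., 107.]), 0.9)]
mat [(array([408., 146., 145., 151.]), 0.85), (array([570.,  27., 134.,  41.]), 0.56)]
blank0 [(array([418., 161.,  18.,  27.]), 0.94), (array([387., 164.,  16.,  26.]), 0.85)]
```

View pics/w1.png

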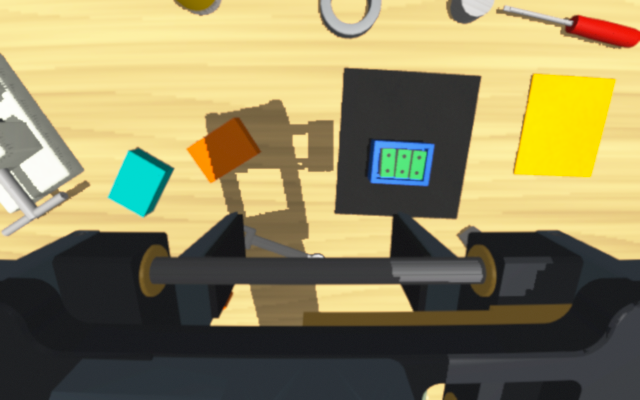

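The wrist picture shows the small orange tray at (223,150), the turquoise one at (140,182), the blue tray at (402,163) with three green blanks, the mat with corners at (345,68) to (457,217), and the plate at (564,126).

```bash
python3 - <<'E'
from look import *
z=np.load('w1.npz');p,d=z['p'],z['d'];m=eyes.camera_model('wrist')
r=nets.outline_of('wrist','orange_tray')[0]; print(r['bbox'],r['conf'])
hsv=cv2.cvtColor(p,cv2.COLOR_RGB2HSV); mk=(hsv[...,0]<=15)&(hsv[...,1]>190); box=np.zeros_like(mk); box[100:200,170:280]=1
rep('wrist',p,d,m,mk&box,'orange col'); rep('wrist',p,d,m,r['pixels'],'orange net')
# mat corners
for uv in [(345,68),(480,77),(457,217),(337,213)]: print(np.round(world(m,[uv],[d[uv[1],uv[0]]])*1000,0))
c=cv2.resize(p[90:220,160:290],None,fx=4,fy=4,interpolation=cv2.INTER_NEAREST); save('crop1.png',c)
E
```

```text
[141.6, 181.9, 65.1, 66.9] 0.71
wrist orange col 2009 z pct [0.0113 0.0292 0.0298 0.0304 0.0309 0.0316]
   top rect c [527.7 243.1] size [59.  74.9] ang 30.8 mean [529.4 237.5  29.9]
wrist orange net 2815 z pct [0.0032 0.0287 0.0298 0.0305 0.031  0.0316]
   top rect c [476.6 380. ] size [61.8 86.5] ang 57.4 mean [477.5 379.   30. ]
[[640.  71.   2.]]
[[ 629. -125.    3.]]
[[ 416. -117.    3.]]
[[423.  78.   2.]]
```

View pics/crop1.png

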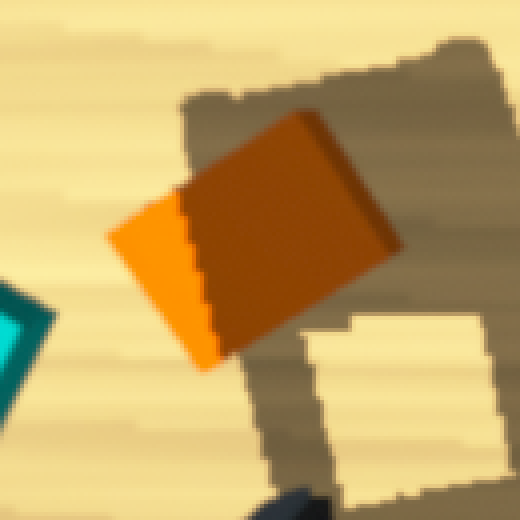

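```bash
python3 - <<'E'
from look import *
z=np.load('w1.npz');p,d=z['p'],z['d'];m=eyes.camera_model('wrist')
X=cloud('wrist',d,m); b=np.zeros((400,640),bool); b[100:200,170:280]=1
T=X[b&(X[...,2]>.024)&(X[...,2]<.04)]*1000; print(len(T),cv2.minAreaRect(T[:,:2].astype(np.float32)),np.median(T,0))
z=np.load('side0.npz');p,d=z['p'],z['d'];X=cloud('side',d,eyes.camera_model('side')); b[:]=0;b[240:300,265:320]=1
T=X[b&(X[...,2]>.024)&(X[...,2]<.04)]*1000; print(len(T),cv2.minAreaRect(T[:,:2].astype(np.float32)),np.median(T,0))
print(rel([527,245,160],Rt(120.8),flip=True))
E
```

```text
2505 ((525.29443359375, 247.72991943359375), (60.57158660888672, 85.25662231445312), 30.7733211517334) [526.57343839 246.27383494  29.8829041 ]
1028 ((524.1542358398438, 246.2669677734375), (60.03401184082031, 89.01802825927734), 30.85797691345215) [521.84429499 251.3800415   29.42437785]
([-135.0, -26.8, 140.0], [-0.0, -0.01, -120.8])
```

Request:
{"method": "carry_out", "body": {
  "rows": [
    [[-30,-5,20],[0,0,-10],0],
    [[-60,-10,40],[0,0,-20],0],
    [[-90,-15,60],[0,0,-30],0],
    [[-120,-20,80],[0,0,-40],0],
    [[-138,-25,100],[0,0,-50],0],
    [[-138,-25,120],[0,0,-60],0],
    [[-138,-25,140],[0,0,-70],0],
    [[-138,-25,140],[0,0,-80],0],
    [[-138,-25,140],[0,0,-90],0],
    [[-138,-25,140],[0,0,-100],0],
    [[-138,-25,140],[0,0,-110],0],
    [[-138,-25,140],[0,0,-120.8],0],
    [[-138,-25,140],[0,0,-120.8],0],
    [[-138,-25,140],[0,0,-120.8],0],
    [[-138,-25,140],[0,0,-120.8],0]
  ]
}}

```text
time: 4.97
ee_pos: [0.5252, 0.2482, 0.1599]
eef_rot: [3.029, 0.833, 0.0]
contact_force: [0.3, 0.2, -0.3]
width: 0.0913
```

```bash
python3 - <<'E'
from look import *
p,d,m=look('w2',minA=1000)
X=cloud('wrist',d,m); 
hsv=cv2.cvtColor(p,cv2.COLOR_RGB2HSV); mk=(hsv[...,0]<=18)&(hsv[...,1]>190)
b=mk&(X[...,2]>.024)&(X[...,2]<.036)
n,l,st,ce=cv2.connectedComponentsWithStats(b.astype(np.uint8)); i=1+np.argmax(st[1:,4]); print(ce[i],st[i])
T=X[l==i]*1000; print(len(T),cv2.minAreaRect(T[:,:2].astype(np.float32)),np.median(T,0))
E
```

```text
q [ 0.422  0.383  1.661 -0.     1.097 -0.115] ee [525.2 248.2 159.9]
yellow [317. 220.] [58 27] wrist yellow 1461 z pct [0.0286 0.0295 0.03   0.0305 0.0309 0.0313]
   top rect c [538.4 223.9] size [58.1 28.7] ang 31.0 mean [539.4 224.1  30. ]
[316.31782495 179.12009305] [ 286  151   62   83 3439]
3439 ((525.1704711914062, 246.7830810546875), (59.235233306884766, 84.10293579101562), 31.134464263916016) [516.90930066 259.82661312  30.05011189]
```

View pics/w2.png

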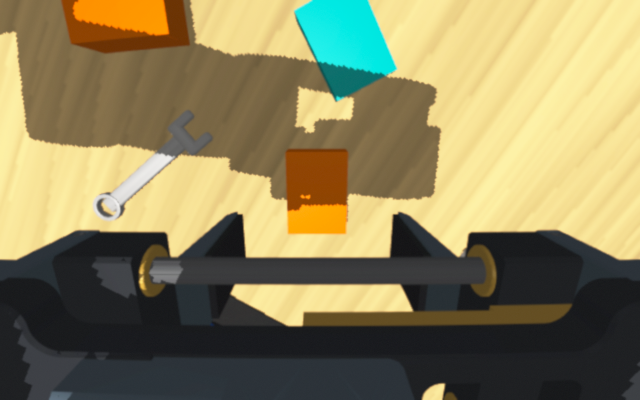

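The orange tray sits centred and square between the open jaws at (316,190), with its top at 30 mm. Going down to grip it.

Request:
{"method": "carry_out", "body": {
  "rows": [
    [[-0.5,1,40],[0,0,-0.3],0],
    [[-0.5,1,80],[0,0,-0.3],0],
    [[-0.5,1,115],[0,0,-0.3],0],
    [[-0.5,1,136],[0,0,-0.3],0],
    [[-0.5,1,136],[0,0,-0.3],0],
    [[-0.5,1,136],[0,0,-0.3],0.6],
    [[-0.5,1,136],[0,0,-0.3],0.6],
    [[-0.5,1,136],[0,0,-0.3],0.6],
    [[-0.5,1,136],[0,0,-0.3],0.6],
    [[-0.5,1,136],[0,0,-0.3],0.6],
    [[-0.5,1,136],[0,0,-0.3],0.6]
  ],
  "squeeze": 25
}}

```text
time: 6.4
ee_pos: [0.5256, 0.2471, 0.0247]
eef_rot: [-3.026, -0.842, -0.001]
contact_force: [-0.2, -1.0, 4.4]
width: 0.0599
```

```bash
python3 - <<'E'
from h import *
s=observe();print(np.round(s['ee_pos']*1000,1),s['width'],s['contact_force'])
print(rel([507.6,-11.5,120],Rt(86.8),flip=True))
E
```

```text
[525.6 247.1  24.7] 0.05990831540863516 [-0.19128823 -1.0362796   4.43833041]
([-149.0, 212.2, -95.4], [-0.0, -0.05, 34.31])
```

Request:
{"method": "carry_out", "body": {
  "rows": [
    [[0,0,-40],[0,0,0],0.6],
    [[0,0,-95],[0,0,0],0.6],
    [[-35,50,-95],[0,0,8],0.6],
    [[-70,100,-95],[0,0,16],0.6],
    [[-105,150,-95],[0,0,24],0.6],
    [[-130,185,-95],[0,0,30],0.6],
    [[-149,212,-95],[0,0,34.3],0.6],
    [[-149,212,-95],[0,0,34.3],0.6],
    [[-149,212,-95],[0,0,34.3],0.6],
    [[-149,212,-95],[0,0,34.3],0.6],
    [[-149,212,-95],[0,0,34.3],0.6]
  ]
}}

```text
time: 7.78
ee_pos: [0.5073, -0.0106, 0.1189]
eef_rot: [-3.14, 0.085, 0.0]
contact_force: [0.4, 0.5, -2.1]
width: 0.0597
```

```bash
python3 - <<'E'
from look import *
s=observe();print(np.round(s['ee_pos']*1000,1),s['width'],s['contact_force'])
p,d,m=look('w3',minA=300)
look('s3','scene',minA=80);look('d3','side',minA=80)
E
```

```text
[507.3 -10.6 118.9] 0.05971335901291841 [ 0.40693247  0.53871717 -2.08109293]
q [-0.044  0.319  1.883  0.     0.939  0.01 ] ee [507.3 -10.6 118.9]
blue [318. 162.] [76 16] wrist blue 1168 z pct [0.008  0.024  0.0325 0.0332 0.0338 0.0344]
   top rect c [509.8  25.3] size [10. 60.] ang 86.7 mean [509.6  26.7  32.8]
green [621. 191.] [44 63] wrist green 2131 z pct [0.0043 0.0142 0.0234 0.033  0.0398 0.044 ]
   top rect c [778.8 -19.6] size [10.8 41.3] ang 4.7 mean [777.3 -20.2  39. ]
yellow [310. 300.] [102  19] wrist yellow 1435 z pct [0.1231 0.1238 0.1242 0.1246 0.125  0.1254]
   top rect c [505.2 -38.9] size [13.4 57.5] ang 85.8 mean [501.8 -38.5 124.2]
q [-0.044  0.319  1.883 -0.     0.939  0.01 ] ee [507.3 -10.7 118.9]
orange [345. 101.] [38 35] scene orange 665 z pct [0.0095 0.0398 0.0416 0.0428 0.0436 0.0446]
   top rect c [278.1 332.6] size [ 81.4 122.5] ang 33.7 mean [285.  326.1  41.9]
orange [466. 172.] [14 12] scene orange 132 z pct [0.1602 0.1677 0.1687 0.1695 0.1699 0.1704]
   top rect c [739.7 264.8] size [23.5 24.9] ang 8.0 mean [739.6 263.1 168.6]
orange [274. 183.] [21
[... 2026 characters left out ...]
]
blue [429. 108.] [44 41] side blue 855 z pct [0.0066 0.0379 0.0531 0.0645 0.0709 0.075 ]
   top rect c [ 428.  -600.2] size [169.8 107.6] ang 89.9 mean [ 431.9 -586.9   70.3]
blue [349. 206.] [29 32] side blue 210 z pct [0.0047 0.0145 0.0273 0.0322 0.0333 0.0362]
   top rect c [497.9 -11. ] size [88.4 44.4] ang 86.7 mean [487.6  -8.7  32. ]
yellow [350. 151.] [20 12] side yellow 151 z pct [0.0013 0.0026 0.0033 0.0043 0.0051 0.0059]
   top rect c [ 595.2 -276.1] size [56.4 72.4] ang 22.3 mean [ 596.7 -274.2    3.5]
yellow [377. 162.] [23 20] side yellow 231 z pct [0.0011 0.0027 0.0035 0.0041 0.0048 0.0059]
   top rect c [ 509.1 -258.2] size [122.7  50.1] ang 88.8 mean [ 503.3 -251.2    3.4]
```

View pics/w3.png

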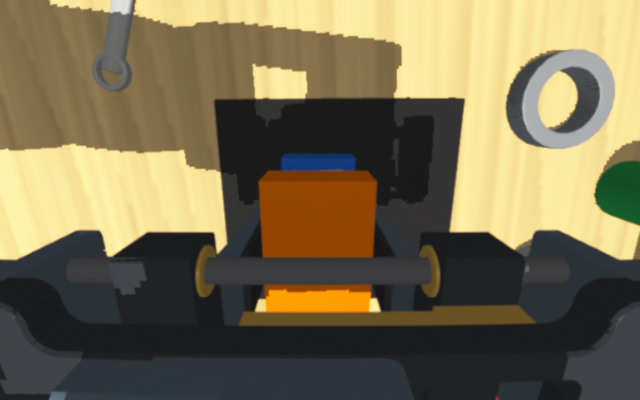

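View pics/d3.png

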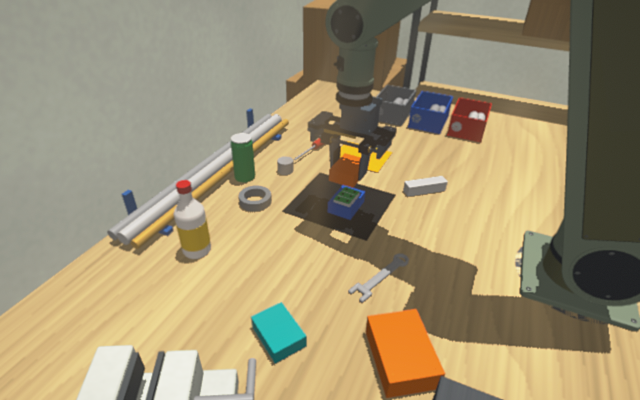

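The orange tray is held level at (318,230), above the blue tray whose end shows at (318,162). The axes agree to within 1 mm. Lowering it now.

Request:
{"method": "carry_out", "body": {
  "rows": [
    [[0.3,1,25],[0,0,0],0.6],
    [[0.3,1,40],[0,0,0],0.6],
    [[0.3,1,48],[0,0,0],0.6],
    [[0.3,1,53],[0,0,0],0.6],
    [[0.3,1,57],[0,0,0],0.6],
    [[0.3,1,60],[0,0,0],0.6],
    [[0.3,1,60],[0,0,0],0.6],
    [[0.3,1,60],[0,0,0],0.6]
  ]
}}

```text
time: 8.93
ee_pos: [0.5077, -0.0125, 0.0591]
eef_rot: [3.14, -0.087, 0.001]
contact_force: [0.4, 1.1, -2.1]
width: 0.0604
```

Request:
{"method": "carry_out", "body": {
  "rows": [
    [[0,-0.8,1],[0,0,0],0.6],
    [[0,-0.8,1.5],[0,0,0],0.6],
    [[0,-0.8,2],[0,0,0],0.6],
    [[0,-0.8,2],[0,0,0],0.6]
  ]
}}

```text
time: 9.43
ee_pos: [0.5076, -0.0116, 0.0576]
eef_rot: [-3.14, 0.087, -0.001]
contact_force: [-1.5, 0.3, 3.9]
width: 0.0594
```

Request:
{"method": "carry_out", "body": {
  "rows": [
    [[0,0,0],[0,0,0],0.3],
    [[0,0,0],[0,0,0],0.15],
    [[0,0,0],[0,0,0],0],
    [[0,0,0],[0,0,0],0],
    [[0,0,0],[0,0,0],0],
    [[0,0,-50],[0,0,0],0],
    [[0,0,-100],[0,0,0],0],
    [[0,0,-100],[0,0,0],0]
  ]
}}

```text
time: 10.42
ee_pos: [0.5103, -0.0118, 0.1608]
eef_rot: [3.14, -0.087, 0.014]
contact_force: [0.9, -0.1, -0.5]
width: 0.0914
```

```bash
cat > tr.py <<'E'
from look import *
def tray(tag,cam,zlo,zhi,box,kind='all'):
    m=eyes.camera_model(cam); p,d=eyes.camera(cam); save(tag+'.png',p)
    X=cloud(cam,d,m); b=(X[...,2]>zlo)&(X[...,2]<zhi)&(X[...,0]>box[0])&(X[...,0]<box[1])&(X[...,1]>box[2])&(X[...,1]<box[3])&(d>0)
    T=X[b]*1000
    hsv=cv2.cvtColor(p,cv2.COLOR_RGB2HSV)
    print(cam,len(T),[np.round(v,1) for v in cv2.minAreaRect(T[:,:2].astype(np.float32))],'zmed',np.round(np.median(T[:,2]),1))
    A=np.c_[T[:,:2]-T[:,:2].mean(0),np.ones(len(T))]; c=np.linalg.lstsq(A,T[:,2],rcond=None)[0]; print('  tilt mrad',np.round(c[:2]*1000,1),'z',round(c[2],1))
    return p,d,m,X
E
python3 - <<'E'
from tr import *
tray('w4','wrist',.052,.07,[.42,.6,-.1,.08]); tray('d4','side',.052,.072,[.42,.6,-.1,.08])
print(np.round(observe()['joint_positions'],3),np.round(observe()['ee_pos']*1e3,1))
E
```

```text
wrist 6346 [array([507.8, -12.1]), array([84.8, 60.1]), np.float64(86.8)] zmed 63.0
  tilt mrad [-1.  -4.6] z 63.0
side 642 [array([506.1, -11.1]), array([88.8, 61.1]), np.float64(86.4)] zmed 62.2
  tilt mrad [ 23.  -33.4] z 61.4
[-0.046  0.278  1.832 -0.     1.031  0.01 ] [507.3 -11.7 157. ]
```

View pics/w4.png

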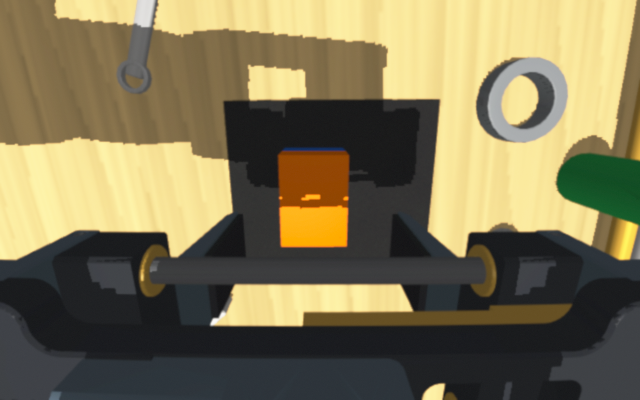

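View pics/d4.png

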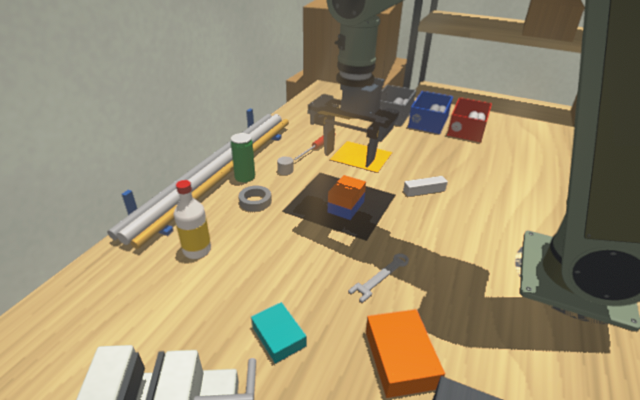

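```bash
python3 - <<'E'
import numpy as np
D=np.array([[.3203,1.5657,.5745,.2321],[.182,1.583,.5118,.3002],[.383,1.661,.5809,.1599],[.319,1.883,.5074,.1189],[.278,1.832,.5074,.157]])
A=[];b=[]
for q2,q3,r,z in D:
    s=q2+q3
    A+=[[np.sin(q2),np.sin(s),np.cos(s),1,0],[np.cos(q2),np.cos(s),-np.sin(s),0,1]]; b+=[r,z]
x,res,rk,sv=np.linalg.lstsq(np.array(A),np.array(b),rcond=None); print(x,np.array(A)@x-b,sv)
E
```

```text
[ 0.58850845  0.41688502  0.02454882  0.00081015 -0.17399206] [ 3.38891480e-04 -9.25068474e-05 -1.60920237e-04  5.63949352e-05
 -2.74599684e-04  1.35098669e-04  4.85296055e-05  9.62455077e-05
  4.80988361e-05 -1.95232264e-04] [3.86314148 3.15256801 0.25957686 0.24761853 0.09358297]
```

```bash
python3 - <<'E'
from h import *
for a in (-30,60): print(a,rel([507.5,-12,230],Rt(86.8,a),flip=True))
E
```

```text
-30 ([0.2, 0.3, -73.0], [-29.99, -0.03, 0.01])
60 ([0.2, 0.3, -73.0], [60.01, -0.01, 0.03])
```

Request:
{"method": "carry_out", "body": {
  "rows": [
    [[0,0,-40],[10,0,0],0],
    [[0,0,-73],[20,0,0],0],
    [[0,0,-73],[30,0,0],0],
    [[0,0,-73],[40,0,0],0],
    [[0,0,-73],[50,0,0],0],
    [[0,0,-73],[60,0,0],0],
    [[0,0,-73],[60,0,0],0],
    [[0,0,-73],[60,0,0],0]
  ]
}}

```text
time: 11.52
ee_pos: [0.5075, -0.0114, 0.2296]
eef_rot: [-2.095, 0.059, -0.032]
contact_force: [-0.8, -0.7, 1.0]
width: 0.0913
```

```bash
python3 - <<'E'
from h import *
s=observe(); print(np.round(s['joint_positions'],3),np.round(s['ee_pos']*1e3,1)); print(np.round(R.from_rotvec(s['eef_rot']).as_matrix()-Rt(86.8,60)@np.diag([-1,-1,1]),3))
p,d=eyes.camera('scene'); save('s5.png',p)
print(rel([507.5,-12,230],Rt(86.8,-30),flip=True))
E
```

```text
[-0.545  0.458  1.797  0.869  1.57  -0.816] [507.5 -11.4 229.6]
[[ 0.    -0.001 -0.001]
 [ 0.001 -0.001 -0.001]
 [-0.001  0.001 -0.001]]
([-0.1, 0.7, -0.7], [-89.88, -0.02, 0.09])
```

View pics/s5.png

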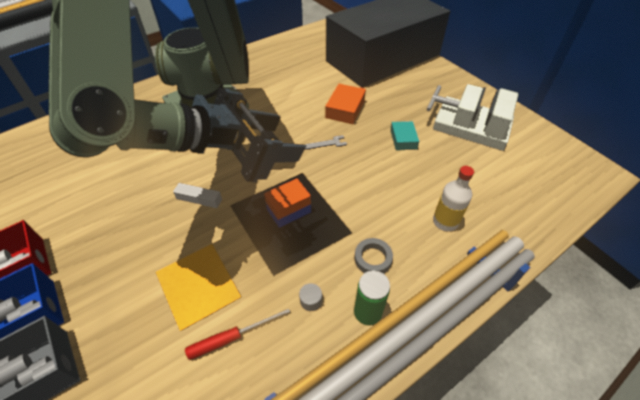

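Tilting tangentially to +60° reaches fine. The plan is to grip the seam with the tool at −30°, turn to +60° so the pair stands on its end, then regrip and repeat.

```bash
python3 - <<'E'
from h import *
f=Rt(86.8,90)[:,2]
for P in ([507.8,-12,140]+10*f,[507.8,-12,33.5]+10*f): print(rel(P,Rt(86.8,-30),flip=True))
E
```

```text
([0.2, 73.5, 53.2], [-89.88, -0.02, 0.09])
([0.1, 165.7, 106.6], [-89.88, -0.02, 0.09])
```

Request:
{"method": "carry_out", "body": {
  "rows": [
    [[0,0,0],[-10,0,0],0],
    [[0,0,0],[-20,0,0],0],
    [[0,0,0],[-30,0,0],0],
    [[0,0,0],[-40,0,0],0],
    [[0,0,0],[-50,0,0],0],
    [[0,10,10],[-60,0,0],0],
    [[0,30,25],[-70,0,0],0],
    [[0,50,40],[-80,0,0],0],
    [[0.2,73,53],[-89.9,0,0.1],0],
    [[0.2,73,53],[-89.9,0,0.1],0],
    [[0.2,73,53],[-89.9,0,0.1],0]
  ]
}}

```text
time: 12.95
ee_pos: [0.509, -0.0018, 0.142]
eef_rot: [2.621, -0.075, -0.016]
contact_force: [0.3, -0.3, 0.7]
width: 0.091
```

```bash
python3 - <<'E'
from h import *
s=observe(); print(np.round(s['joint_positions'],3),np.round(s['ee_pos']*1e3,1))
f=Rt(86.8,90)[:,2]
for z in (80,33.5): print(rel([507.8,-12,z]+10*f,Rt(86.8,-30),flip=True))
p,d=eyes.camera('side'); save('d6.png',p)
E
```

```text
[ 0.27   0.385  1.833 -0.539  1.161  0.606] [509.   -1.8 142. ]
([-0.8, -30.6, 54.0], [-0.24, -0.13, -0.1])
([-0.9, -53.7, 94.3], [-0.24, -0.13, -0.1])
```

View pics/d6.png

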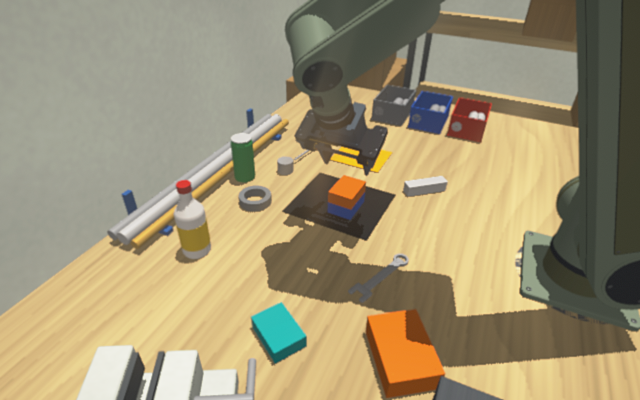

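The pair is closed at (346,196), with the tilted gripper above it. Going down to grip.

Request:
{"method": "carry_out", "body": {
  "rows": [
    [[-0.8,-16,27],[-0.2,-0.1,-0.1],0],
    [[-0.8,-31,54],[-0.2,-0.1,-0.1],0],
    [[-0.8,-44,77],[-0.2,-0.1,-0.1],0],
    [[-0.9,-54,94],[-0.2,-0.1,-0.1],0],
    [[-0.9,-54,94],[-0.2,-0.1,-0.1],0],
    [[-0.9,-54,94],[-0.2,-0.1,-0.1],0.2],
    [[-0.9,-54,94],[-0.2,-0.1,-0.1],0.6],
    [[-0.9,-54,94],[-0.2,-0.1,-0.1],0.6],
    [[-0.9,-54,94],[-0.2,-0.1,-0.1],0.6],
    [[-0.9,-54,94],[-0.2,-0.1,-0.1],0.6],
    [[-0.9,-54,94],[-0.2,-0.1,-0.1],0.6],
    [[-0.9,-54,94],[-0.2,-0.1,-0.1],0.6]
  ],
  "squeeze": 50
}}

```text
time: 14.5
ee_pos: [0.5078, -0.0021, 0.0323]
eef_rot: [2.615, -0.073, -0.022]
contact_force: [-0.9, 1.4, 5.8]
width: 0.0597
```

```bash
python3 - <<'E'
from h import *
s=observe(); print(np.round(s['joint_positions'],3),np.round(s['ee_pos']*1e3,1),s['width'],s['contact_force'])
P=s['ee_pos']*1e3
print(rel([P[0],P[1],130],Rt(86.8,-30),flip=True)); print(rel([P[0],P[1],130],Rt(86.8,60),flip=True)); print(rel([P[0],P[1],60],Rt(86.8,60),flip=True))
E
```

```text
[ 0.272  0.535  1.939 -0.62   0.954  0.767] [507.8  -2.1  32.3] 0.059662361605885145 [-0.88970565  1.3545247   5.75363574]
([-0.2, 49.0, -84.5], [0.1, 0.09, 0.03])
([-0.2, 49.0, -84.5], [90.1, 0.09, -0.05])
([-0.0, 13.9, -23.9], [90.1, 0.09, -0.05])
```

Request:
{"method": "carry_out", "body": {
  "rows": [
    [[0,10,-17],[0,0,0],0.6],
    [[0,25,-42],[0,0,0],0.6],
    [[0,40,-68],[0,0,0],0.6],
    [[0,49,-84.5],[0,0,0],0.6],
    [[0,49,-84.5],[5,0,0],0.6]
  ]
}}

```text
time: 15.12
ee_pos: [0.5078, -0.001, 0.1305]
eef_rot: [2.706, -0.073, -0.019]
contact_force: [0.4, -0.5, -4.8]
width: 0.0597
```

```bash
python3 - <<'E'
from h import *
s=observe(); print(np.round(s['ee_pos']*1e3,1),s['width'],s['contact_force'],R.from_rotvec(s['eef_rot']).as_matrix()[:,2])
p,d=eyes.camera('scene'); a=cv2.resize(p[100:250,200:380],(720,600)); save('s7.png',a)
E
```

```text
[507.8  -1.  130.5] 0.05974208410176337 [ 0.36910659 -0.47207934 -4.77517171] [-0.02481141 -0.42029632 -0.90704763]
```

View pics/s7.png

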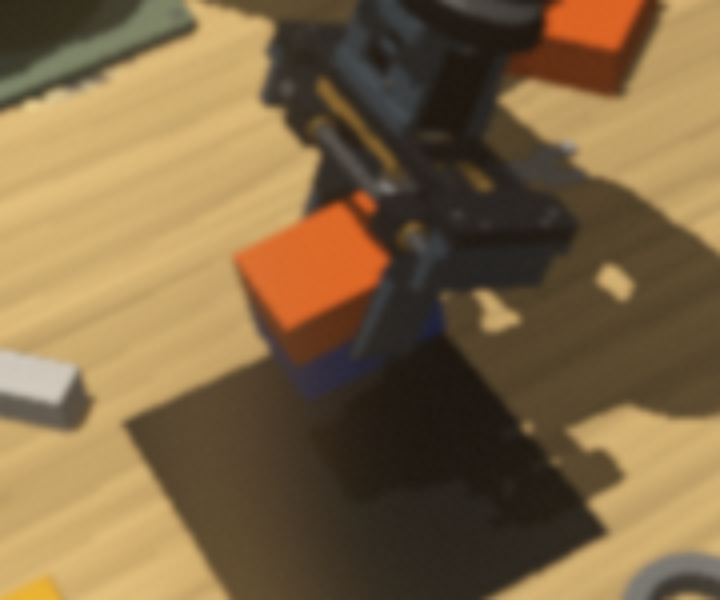

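Both trays came up together and closed: orange on top at (330,270) of the crop, blue below at (340,370). Now turning.

Request:
{"method": "carry_out", "body": {
  "rows": [
    [[0,0,0],[8,0,0],0.6],
    [[0,0,0],[16,0,0],0.6],
    [[0,0,0],[24,0,0],0.6],
    [[0,0,0],[32,0,0],0.6],
    [[0,0,0],[40,0,0],0.6],
    [[0,0,0],[48,0,0],0.6],
    [[0,0,0],[56,0,0],0.6],
    [[0,0,0],[64,0,0],0.6],
    [[0,0,0],[72,0,0],0.6],
    [[0,0,0],[79,0,0],0.6],
    [[0,0,0],[85,0,0],0.6],
    [[0,0,0],[85,0,0],0.6],
    [[0,0,0],[85,0,0],0.6]
  ]
}}

```text
time: 16.8
ee_pos: [0.5075, -0.0022, 0.1296]
eef_rot: [-2.098, 0.06, -0.031]
contact_force: [-0.3, -0.2, -2.7]
width: 0.0597
```

```bash
python3 - <<'E'
from h import *
s=observe(); print(np.round(s['ee_pos']*1e3,1),s['width'],s['contact_force'],R.from_rotvec(s['eef_rot']).as_matrix()[:,2])
for c in ('scene','side'):
    p,d=eyes.camera(c); save(f'{c}8.png',p); np.savez(f'{c}8.npz',p=p,d=d)
    if c=='scene': a=cv2.resize(p[100:250,200:380],(400,333))
    else: b=cv2.resize(p[90:240,270:450],(400,333))
save('c8.png',np.hstack([a,b]))
P=s['ee_pos']*1e3
print(rel([P[0],P[1],60],Rt(86.8,60),flip=True))
E
```

```text
[507.5  -2.2 129.6] 0.059710867585044895 [-0.29406972 -0.21850505 -2.66648524] [ 0.0466077   0.86278406 -0.50341969]
([0.0, 60.7, 35.0], [0.22, 0.08, -0.04])
```

View pics/c8.png

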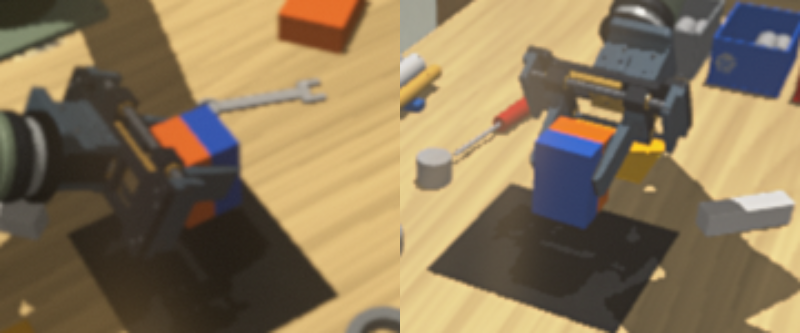

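```bash
python3 - <<'E'
from h import *
s=observe(); Rg=R.from_rotvec([2.615,-.073,-.022]).as_matrix(); Rn=R.from_rotvec(s['eef_rot']).as_matrix(); M=Rn@Rg.T
print('pair z',np.round(M@[0,0,1],4),'pair x',np.round(M@[.0558,.998,0],4))
z=np.load('side8.npz');p,d=z['p'],z['d'];m=eyes.camera_model('side');X=cloud('side',d,m)
b=(X[...,0]>.45)&(X[...,0]<.56)&(X[...,1]>-.06)&(X[...,1]<.06)&(X[...,2]>.06)&(X[...,2]<.2)&(d>0)
hsv=cv2.cvtColor(p,cv2.COLOR_RGB2HSV);H=hsv[...,0];S=hsv[...,1]
bl=b&(H>100)&(H<130)&(S>120)
T=X[bl]*1e3; print(len(T),np.percentile(T,[1,50,99],axis=0).round(1))
tops=T[T[:,2]>np.percentile(T[:,2],95)-1]
F=T[T[:,2]<T[:,2].max()-10]
A=np.c_[F[:,0]-507,F[:,2]-120,np.ones(len(F))]; print('y=',np.linalg.lstsq(A,F[:,1],rcond=None)[0])
E
```

```text
pair z [-0.0567 -0.9984  0.0017] pair x [0.001  0.0016 0.9996]
475 [[476.5   0.6  80.4]
 [489.   26.4 136.3]
 [534.   30.5 163.3]]
y= [ 0.2152122   0.04209406 31.22038962]
```

Request:
{"method": "carry_out", "body": {
  "rows": [
    [[0,22,12.7],[0.1,0,0],0.6],
    [[0,40,23],[0.1,0,0],0.6],
    [[0,52,30],[0.1,0,0],0.6],
    [[0,58,33.5],[0.1,0,0],0.6],
    [[0,61,35.2],[0.1,0,0],0.6],
    [[0,63,36.4],[0.1,0,0],0.6],
    [[0,63,36.4],[0.1,0,0],0.6]
  ]
}}

```text
time: 17.77
ee_pos: [0.5075, -0.0025, 0.0569]
eef_rot: [-2.094, 0.061, -0.032]
contact_force: [0.0, -0.1, -3.8]
width: 0.0596
```

```bash
python3 - <<'E'
from h import *
s=observe(); print(np.round(s['ee_pos']*1e3,1),s['width'],s['contact_force'])
E
```

```text
[507.5  -2.5  56.9] 0.05964532692159768 [ 0.0204963  -0.13426939 -3.81795284]
```

Request:
{"method": "carry_out", "body": {
  "rows": [
    [[0,1,0.6],[0,0,0],0.6],
    [[0,1.6,0.9],[0,0,0],0.6],
    [[0,2,1.2],[0,0,0],0.6],
    [[0,2,1.2],[0,0,0],0.6]
  ]
}}

```text
time: 18.27
ee_pos: [0.5075, -0.0024, 0.0549]
eef_rot: [-2.093, 0.06, -0.032]
contact_force: [-1.1, -1.6, -0.5]
width: 0.0603
```

Request:
{"method": "carry_out", "body": {
  "rows": [
    [[0,0.6,0.4],[0,0,0],0.6],
    [[0,0.6,0.4],[0,0,0],0.6]
  ]
}}

```text
time: 18.52
ee_pos: [0.5075, -0.0023, 0.0549]
eef_rot: [-2.092, 0.06, -0.032]
contact_force: [-2.0, -4.0, 5.8]
width: 0.0597
```

Request:
{"method": "carry_out", "body": {
  "rows": [
    [[0,0,0],[0,0,0],0.34],
    [[0,0,0],[0,0,0],0.32],
    [[0,0,0],[0,0,0],0.29],
    [[0,0,0],[0,0,0],0.2],
    [[0,0,0],[0,0,0],0.1],
    [[0,0,0],[0,0,0],0],
    [[0,0,0],[0,0,0],0],
    [[0,0,0],[0,0,0],0]
  ],
  "squeeze": 10
}}

```text
time: 19.52
ee_pos: [0.5074, -0.0023, 0.0537]
eef_rot: [-2.094, 0.061, -0.031]
contact_force: [0.2, 0.5, 0.0]
width: 0.0911
```

```bash
python3 - <<'E'
from h import *
s=observe(); print(np.round(s['ee_pos']*1e3,1),s['width'],s['contact_force'])
for c in ('scene','side'):
    p,d=eyes.camera(c); save(f'{c}9.png',p); np.savez(f'{c}9.npz',p=p,d=d)
    if c=='scene': a=cv2.resize(p[100:250,200:380],(400,333))
    else: b=cv2.resize(p[120:270,270:450],(400,333))
save('c9.png',np.hstack([a,b]))
E
```

```text
[507.4  -2.3  53.7] 0.09112363773685539 [0.16614853 0.51540928 0.01654596]
```

View pics/c9.png

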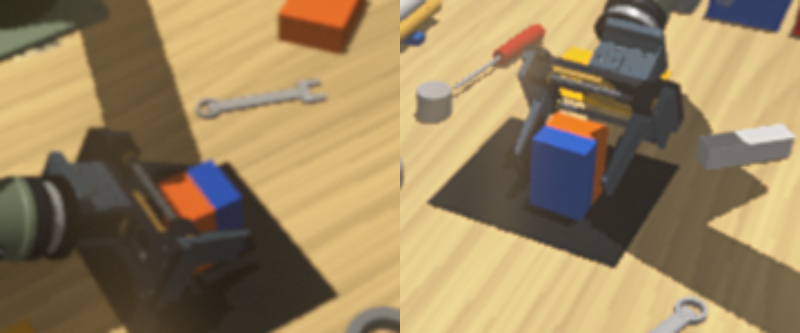

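The pair stands upright and closed, with orange on the gripper side and blue to the left. I'll back off along the tool, then regrip from above.

Request:
{"method": "carry_out", "body": {
  "rows": [
    [[0,0,-40],[0,0,0],0],
    [[0,0,-90],[0,0,0],0],
    [[0,-45,-120],[0,0,0],0],
    [[0,-100,-130],[-8,0,0],0],
    [[0,-120,-110],[-17,0,0],0],
    [[0,-127,-90],[-26,0,0],0],
    [[0,-127,-73],[-35,0,0],0],
    [[0,-127,-73],[-45,0,0],0],
    [[0,-127,-73],[-55,0,0],0],
    [[0,-127,-73],[-65,0,0],0],
    [[0,-127,-73],[-75,0,0],0],
    [[0,-127,-73],[-85,0,0],0],
    [[0,-127,-73],[-85,0,0],0],
    [[0,-127,-73],[-85,0,0],0]
  ]
}}

```text
time: 21.38
ee_pos: [0.5076, -0.0023, 0.2002]
eef_rot: [2.706, -0.076, -0.021]
contact_force: [-0.8, 0.7, -0.5]
width: 0.0911
```

```bash
python3 - <<'E'
from tr import *
s=observe(); print(np.round(s['ee_pos']*1e3,1),np.round(s['joint_positions'],3))
tray('w10','wrist',.08,.1,[.42,.6,-.1,.08]); tray('d10','side',.08,.1,[.42,.6,-.1,.08]); tray('s10','scene',.078,.1,[.42,.6,-.1,.08])
for z in (120,62): print(rel([507.5,-2.5,z],Rt(86.8,-25),flip=True))
E
```

```text
[507.6  -2.3 200.2] [ 0.227  0.302  1.757 -0.44   1.246  0.46 ]
wrist 4595 [array([507.5,  -3.2]), array([61.9, 60.3]), np.float64(86.7)] zmed 86.9
  tilt mrad [ -1.9 -17.6] z 86.8
side 452 [array([505.3,  -1.7]), array([65.4, 61.9]), np.float64(83.1)] zmed 86.3
  tilt mrad [  9.9 -26.1] z 85.9
scene 655 [array([508.2,  -2. ]), array([61.6, 62. ]), np.float64(88.4)] zmed 85.2
  tilt mrad [-25.9  10.3] z 84.9
([-0.1, -34.7, 72.8], [-0.06, 0.18, -0.11])
([-0.0, -59.2, 125.4], [-0.06, 0.18, -0.11])
```

View pics/w10.png

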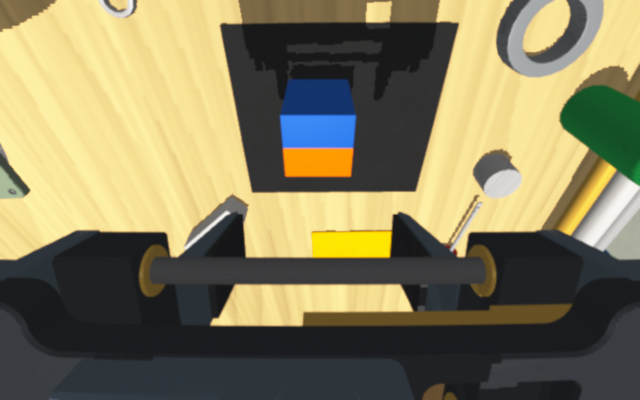

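View pics/d10.png

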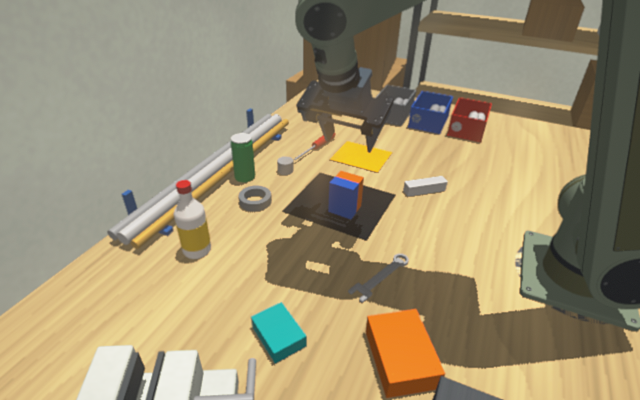

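The pair stands flush on the mat, the blue end top at (317,130) and the orange one at (318,162), with no visible gap. Gripping again.

Request:
{"method": "carry_out", "body": {
  "rows": [
    [[0,-17,36],[0,0,0],0],
    [[0,-35,73],[0,0,0],0],
    [[0,-48,102],[0,0.2,0],0],
    [[0,-55,117],[0,0.2,0],0],
    [[0,-59,125.4],[0,0.2,0],0],
    [[0,-59,125.4],[0,0.2,0],0],
    [[0,-59,125.4],[0,0.2,0],0.2],
    [[0,-59,125.4],[0,0.2,0],0.3],
    [[0,-59,125.4],[0,0.2,0],0.6],
    [[0,-59,125.4],[0,0.2,0],0.6],
    [[0,-59,125.4],[0,0.2,0],0.6],
    [[0,-59,125.4],[0,0.2,0],0.6],
    [[0,-59,125.4],[0,0.2,0],0.6]
  ],
  "squeeze": 50
}}

```text
time: 23.15
ee_pos: [0.5076, -0.0015, 0.0619]
eef_rot: [2.704, -0.075, -0.015]
contact_force: [-1.0, 0.9, 6.1]
width: 0.0598
```

```bash
python3 - <<'E'
from h import *
s=observe(); print(np.round(s['ee_pos']*1e3,1),s['width'],s['contact_force'],s['eef_rot'])
P=s['ee_pos']*1e3
print(rel([P[0],P[1],P[2]+90],Rt(86.8,-25),flip=True))
a=cv2.resize(eyes.camera('scene')[0][100:250,200:380],(400,333));b=cv2.resize(eyes.camera('side')[0][120:270,270:450],(400,333))
save('c11.png',np.hstack([a,b]))
E
```

```text
[507.6  -1.5  61.9] 0.059849517270432154 [-0.98651824  0.89338201  6.07795194] [ 2.70421546 -0.0745557  -0.01536232]
([0.1, 38.0, -81.6], [0.01, -0.06, 0.03])
```

View pics/c11.png

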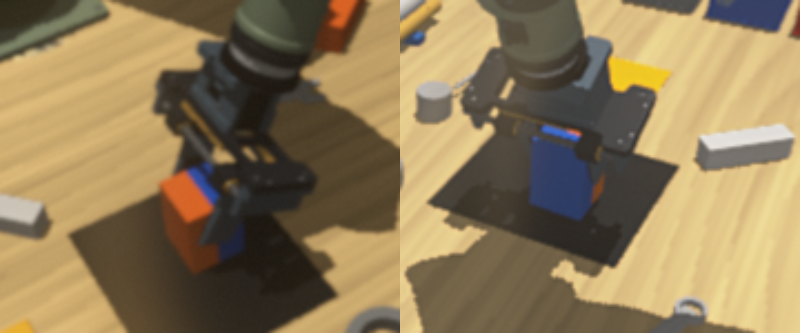

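Gripped across the seam. Lifting and turning the second quarter.

Request:
{"method": "carry_out", "body": {
  "rows": [
    [[0,8,-18],[0,0,0],0.6],
    [[0,22,-48],[0,0,0],0.6],
    [[0,33,-72],[0,0,0],0.6],
    [[0,38,-82],[6,0,0],0.6],
    [[0,38,-82],[14,0,0],0.6],
    [[0,38,-82],[22,0,0],0.6],
    [[0,38,-82],[30,0,0],0.6],
    [[0,38,-82],[38,0,0],0.6],
    [[0,38,-82],[46,0,0],0.6],
    [[0,38,-82],[54,0,0],0.6],
    [[0,38,-82],[62,0,0],0.6],
    [[0,38,-82],[70,0,0],0.6],
    [[0,38,-82],[78,0,0],0.6],
    [[0,38,-82],[85,0,0],0.6],
    [[0,38,-82],[90,0,0],0.6],
    [[0,38,-82],[90,0,0],0.6],
    [[0,38,-82],[90,0,0],0.6]
  ]
}}

```text
time: 25.38
ee_pos: [0.5074, -0.0014, 0.1515]
eef_rot: [-2.009, 0.055, -0.035]
contact_force: [-0.0, 0.5, -4.6]
width: 0.0602
```

```bash
python3 - <<'E'
from h import *
s=observe(); Rg=R.from_rotvec([ 2.70421546, -0.0745557,  -0.01536232]).as_matrix(); Rn=R.from_rotvec(s['eef_rot']).as_matrix(); M=Rn@Rg.T
f=np.array([.0558,.998,0])
print('blue bottom dir (was +f)',np.round(M@f,4),'up end',np.round(M@[0,0,1],4))
print(np.round(s['ee_pos']*1e3,1),s['width'],s['contact_force'],np.round(s['joint_positions'],2))
print('down100 in tool',np.round(Rn.T@[0,0,-100],1), 'f', np.round(Rn.T@f,2))
a=cv2.resize(eyes.camera('scene')[0][100:250,200:380],(400,333));b=cv2.resize(eyes.camera('side')[0][90:240,270:450],(400,333))
save('c12.png',np.hstack([a,b]))
E
```

```text
blue bottom dir (was +f) [8.000e-04 2.200e-03 9.996e-01] up end [-0.054  -0.9985  0.0023]
[507.4  -1.4 151.5] 0.06023653745103533 [-0.01632692  0.51857114 -4.59395895] [-0.55  0.6   1.88  0.93  1.5  -1.  ]
down100 in tool [-0.  90.5 42.5] f [ 0.   -0.42  0.9 ]
```

View pics/c12.png

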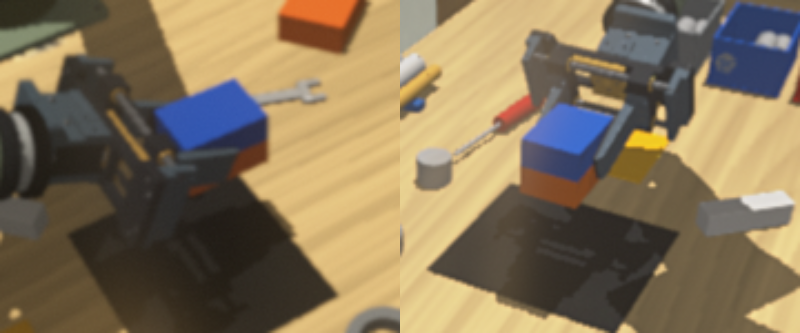

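Turned over and closed: blue on top at (210,115), orange below. Lowering onto the mat.

Request:
{"method": "carry_out", "body": {
  "rows": [
    [[0,27,6],[0,0,0],0.6],
    [[0,55,15],[0,0,0],0.6],
    [[0,80,23],[0,0,0],0.6],
    [[0,96,29],[0,0,0],0.6],
    [[0,104,32.5],[0,0,0],0.6],
    [[0,109,34.7],[0,0,0],0.6],
    [[0,109,34.7],[0,0,0],0.6],
    [[0,109,34.7],[0,0,0],0.6]
  ]
}}

```text
time: 26.48
ee_pos: [0.5069, -0.016, 0.039]
eef_rot: [-2.007, 0.054, -0.036]
contact_force: [-0.2, -0.2, -3.6]
width: 0.0598
```

Request:
{"method": "carry_out", "body": {
  "rows": [
    [[0,1.8,0.8],[0,0,0],0.6],
    [[0,3.2,1.5],[0,0,0],0.6],
    [[0,4.1,1.9],[0,0,0],0.6],
    [[0,4.1,1.9],[0,0,0],0.6]
  ]
}}

```text
time: 26.98
ee_pos: [0.5067, -0.0159, 0.0346]
eef_rot: [-2.005, 0.055, -0.036]
contact_force: [-0.3, -1.2, 0.6]
width: 0.0599
```

Request:
{"method": "carry_out", "body": {
  "rows": [
    [[0,0.5,0.2],[0,0,0],0.6],
    [[0,0.5,0.2],[0,0,0],0.6],
    [[0,0.5,0.2],[0,0,0],0.34],
    [[0,0.5,0.2],[0,0,0],0.32],
    [[0,0.5,0.2],[0,0,0],0.29],
    [[0,0.5,0.2],[0,0,0],0.2],
    [[0,0.5,0.2],[0,0,0],0.1],
    [[0,0.5,0.2],[0,0,0],0],
    [[0,0.5,0.2],[0,0,0],0],
    [[0,0.5,0.2],[0,0,0],0]
  ],
  "squeeze": 10
}}

```text
time: 28.22
ee_pos: [0.5067, -0.016, 0.0334]
eef_rot: [-2.007, 0.055, -0.036]
contact_force: [-0.6, 0.1, -0.3]
width: 0.0916
```

```bash
python3 - <<'E'
from h import *
s=observe(); print(np.round(s['ee_pos']*1e3,1),s['width'],s['contact_force'])
a=cv2.resize(eyes.camera('scene')[0][100:250,200:380],(400,333));b=cv2.resize(eyes.camera('side')[0][120:270,270:450],(400,333))
save('c13.png',np.hstack([a,b]))
E
```

```text
[506.7 -16.   33.4] 0.09159331252147965 [-0.60817158  0.0627504  -0.30997187]
```

View pics/c13.png

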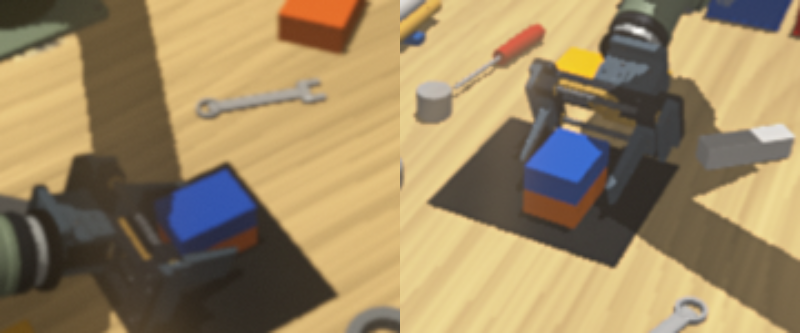

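The pair lies flat on the mat, blue on top and orange underneath. Backing off, going above it with the tool straight down and looking.

Request:
{"method": "carry_out", "body": {
  "rows": [
    [[0,0,-45],[0,0,0],0],
    [[0,-20,-90],[0,0,0],0],
    [[0,-65,-100],[-8,0,0],0],
    [[0,-105,-85],[-16,0,0],0],
    [[0,-120,-60],[-25,0,0],0],
    [[0,-120,-36],[-34,0,0],0],
    [[0,-120,-36],[-43,0,0],0],
    [[0,-120,-36],[-52,0,0],0],
    [[0,-120,-36],[-60,0,0],0],
    [[0,-120,-36],[-65,0,0],0],
    [[0,-120,-36],[-65,0,0],0],
    [[0,-120,-36],[-65,0,0],0]
  ]
}}

```text
time: 29.82
ee_pos: [0.5073, 0.0019, 0.1572]
eef_rot: [-3.139, 0.087, 0.001]
contact_force: [-0.3, 0.8, -0.8]
width: 0.0913
```

```bash
python3 - <<'E'
from tr import *
s=observe(); print(np.round(s['ee_pos']*1e3,1),np.round(s['joint_positions'],3))
tray('w14','wrist',.052,.072,[.42,.6,-.1,.1]); tray('d14','side',.052,.072,[.42,.6,-.1,.1]); tray('s14','scene',.052,.072,[.42,.6,-.1,.1])
E
```

```text
[507.3   1.9 157.2] [-2.000e-02  2.780e-01  1.832e+00  1.000e-03  1.033e+00  3.500e-02]
wrist 6466 [array([507.8,   0.9]), array([84.3, 60.1]), np.float64(86.9)] zmed 63.0
  tilt mrad [-0.8 -5.9] z 63.0
side 662 [array([505.8,   1.4]), array([87.9, 61.2]), np.float64(86.9)] zmed 62.2
  tilt mrad [ 26.6 -35.6] z 61.3
scene 809 [array([508.5,   2. ]), array([85.5, 62.2]), np.float64(87.1)] zmed 61.3
  tilt mrad [-39.7  11.9] z 60.8
```

View pics/w14.png

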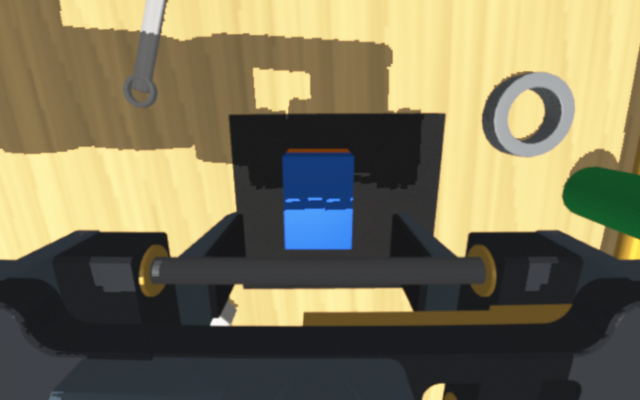

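View pics/d14.png

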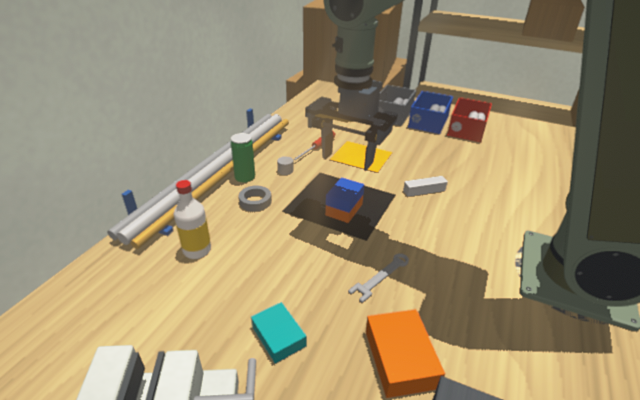

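The pair is flat and square, with its top at 63 mm and centre at (507.8, 0.9). Gripping only the blue tray, with the fingertips 5 mm above the seam.

Request:
{"method": "carry_out", "body": {
  "rows": [
    [[0.5,1,35],[0,0,0],0],
    [[0.5,1,70],[0,0,0],0],
    [[0.5,1,92],[0,0,0],0],
    [[0.5,1,100],[0,0,0],0],
    [[0.5,1,100],[0,0,0],0.2],
    [[0.5,1,100],[0,0,0],0.3],
    [[0.5,1,100],[0,0,0],0.6],
    [[0.5,1,100],[0,0,0],0.6],
    [[0.5,1,100],[0,0,0],0.6],
    [[0.5,1,100],[0,0,0],0.6],
    [[0.5,1,97],[0,0,0],0.6],
    [[0.5,1,92],[0,0,0],0.6],
    [[0.5,1,80],[0,0,0],0.6],
    [[0.5,1,50],[0,0,0],0.6],
    [[0.5,1,0],[0,0,0],0.6],
    [[0.5,1,0],[0,0,0],0.6]
  ],
  "squeeze": 25
}}

```text
time: 31.98
ee_pos: [0.5109, 0.001, 0.1618]
eef_rot: [-3.14, 0.086, -0.016]
contact_force: [0.5, 0.8, -2.2]
width: 0.0599
```

```bash
python3 - <<'E'
from h import *
s=observe(); print(np.round(s['ee_pos']*1e3,1),s['width'],s['contact_force'])
a=cv2.resize(eyes.camera('scene')[0][100:250,200:380],(400,333));b=cv2.resize(eyes.camera('side')[0][120:270,270:450],(400,333))
save('c15.png',np.hstack([a,b]))
print(rel([558,-264,130],Rt(86.8),flip=True))
E
```

```text
[510.9   1.  161.8] 0.05994267011763698 [ 0.50859393  0.75609262 -2.23832634]
([64.6, 261.9, 27.9], [0.0, -0.06, 0.05])
```

View pics/c15.png

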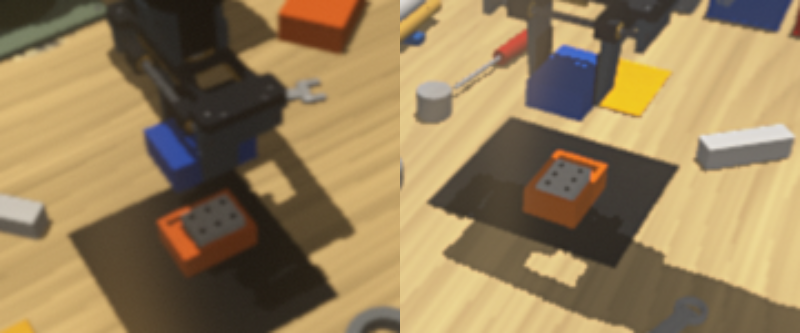

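Lifted off: all three blanks lie in the orange tray showing bare grey faces with holes. Carrying blue to the plate.

Request:
{"method": "carry_out", "body": {
  "rows": [
    [[10,40,0],[0,0,0],0.6],
    [[22,90,0],[0,0,0],0.6],
    [[35,140,0],[0,0,0],0.6],
    [[47,190,0],[0,0,0],0.6],
    [[58,235,0],[0,0,0],0.6],
    [[65,262,20],[0,0,0],0.6],
    [[65,262,60],[0,0,0],0.6],
    [[65,262,95],[0,0,0],0.6],
    [[65,262,115],[0,0,0],0.6],
    [[65,262,123],[0,0,0],0.6],
    [[65,262,123],[0,0,0],0.6],
    [[65,262,123],[0,0,0],0.6]
  ]
}}

```text
time: 33.58
ee_pos: [0.5591, -0.2643, 0.0352]
eef_rot: [3.14, -0.086, 0.003]
contact_force: [0.4, 0.4, -1.3]
width: 0.0599
```

Request:
{"method": "carry_out", "body": {
  "rows": [
    [[0,0,2.5],[0,0,0],0.6],
    [[0,0,4.5],[0,0,0],0.6],
    [[0,0,6],[0,0,0],0.6],
    [[0,0,6],[0,0,0],0.6]
  ]
}}

```text
time: 34.08
ee_pos: [0.5587, -0.2642, 0.0292]
eef_rot: [3.14, -0.086, 0.001]
contact_force: [-1.4, 0.4, 3.1]
width: 0.0599
```

Request:
{"method": "carry_out", "body": {
  "rows": [
    [[0,0,0.4],[0,0,0],0.6],
    [[0,0,0.4],[0,0,0],0.34],
    [[0,0,0.4],[0,0,0],0.32],
    [[0,0,0.4],[0,0,0],0.25],
    [[0,0,0.4],[0,0,0],0.1],
    [[0,0,0.4],[0,0,0],0],
    [[0,0,0.4],[0,0,0],0],
    [[0,0,0.4],[0,0,0],0],
    [[0,0,-30],[0,0,0],0],
    [[0,0,-80],[0,0,0],0],
    [[0,0,-140],[0,0,0],0],
    [[0,0,-200],[0,0,0],0],
    [[0,0,-200],[0,0,0],0],
    [[0,0,-200],[0,0,0],0]
  ],
  "squeeze": 10
}}

```text
time: 35.83
ee_pos: [0.558, -0.2639, 0.2279]
eef_rot: [-3.14, 0.086, 0.001]
contact_force: [0.2, 0.1, -0.5]
width: 0.0914
```

```bash
python3 - <<'E'
from tr import *
s=observe(); print(s['time'],np.round(s['ee_pos']*1e3,1),s['contact_force'])
p,d,m,X=tray('w16','wrist',.026,.045,[.45,.66,-.36,-.17])
tray('d16','side',.026,.042,[.45,.66,-.36,-.17])
# orange + blanks, scene & side & wrist
for c in ('side','scene','wrist'):
    m=eyes.camera_model(c);p,d=eyes.camera(c);X=cloud(c,d,m); save(c+'16.png',p)
    b=(d>0)&(X[...,0]>.44)&(X[...,0]<.58)&(X[...,1]>-.06)&(X[...,1]<.07)
    hsv=cv2.cvtColor(p,cv2.COLOR_RGB2HSV)
    g=b&(X[...,2]>.0335)&(hsv[...,1]<90); o=b&(X[...,2]>.025)
    for n,k in (('blanks',g),('tray',o)):
        T=X[k]*1e3
        if len(T)>10: print(c,n,len(T),[np.round(v,1) for v in cv2.minAreaRect(T[:,:2].astype(np.float32))],np.percentile(T[:,2],[5,50,95]).round(1))
    if c=='scene': A=cv2.resize(p[150:300,140:360],(400,273))
    if c=='side': B=cv2.resize(p[120:270,270:450],(328,273))
save('c16.png',np.hstack([A,B]))
E
```

```text
35.825 [ 558.  -263.9  227.9] [ 0.21448086  0.12241726 -0.50930627]
wrist 3500 [array([ 558.9, -264.5]), array([84.6, 60. ]), np.float64(86.8)] zmed 34.1
  tilt mrad [-0.5 -3.3] z 34.0
side 355 [array([ 556.4, -263.5]), array([89.1, 62. ]), np.float64(87.4)] zmed 33.2
  tilt mrad [  8.5 -18.9] z 32.7
side blanks 259 [array([505.9,   9.6]), array([57.6, 40.7]), np.float64(88.0)] [35.3 37.3 39. ]
side tray 602 [array([505.9,   2.1]), array([85.5, 60.9]), np.float64(87.0)] [26.9 33.4 38.5]
scene blanks 335 [array([508.7,   9.3]), array([53.4, 42.3]), np.float64(86.2)] [34.5 36.4 38.1]
scene tray 727 [array([508.4,   1.5]), array([84.5, 63.1]), np.float64(86.3)] [26.9 33.1 37.8]
```

View pics/c16.png

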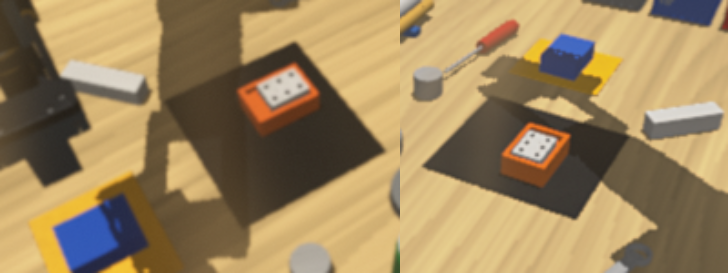

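View pics/w16.png

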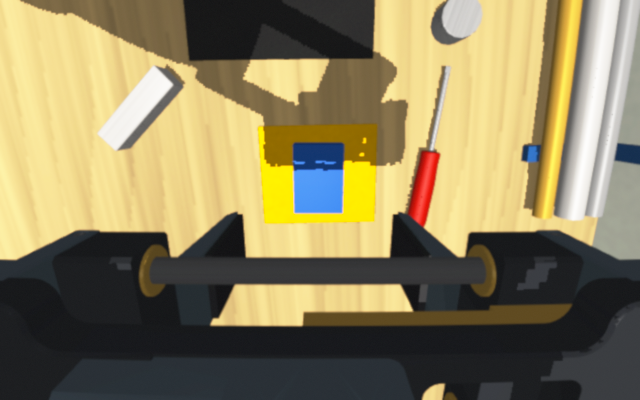

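The blue tray lies flat on the plate, top at 34 mm and centred within 1 mm. The orange tray is on the mat, with all three blanks bare side up and their tops 4–5 mm above the rim. The arm is clear, so I'm handing in.

```bash
python3 -c "
from workcell import hand_in; print(hand_in())"
```

```text
the job is handed in; nothing more can be done
None
```

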